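# Load a row of drink cans into a sprung can rack

## Task

Stand the spare drink can upright in line behind the three others at the mouth of the white can rack, then slide all four into the rack as one straight row, pushing only with that last can, so that none tips or is squeezed out of line. Keep pushing until the front can presses firmly but gently, with 10 to 12 N more than it takes to slide the row, on the sprung plate hidden at the back; then let go, leaving the four standing tight against each other and touching the plate, and leave the other things alone.

Things in the scene. Friction and masses are not known exactly. Their poses are not given: they have to be found in the camera images.
- rack: White can rack fixed to the worktop. Origin: on the worktop, mid-channel, where the straight part begins; x points into the rack (the way the cans slide), y across, z up. Straight channel 72 mm wide from x = 0 to 349 mm, no floor (cans slide on the worktop), side rails 30 mm high, 6 mm thick.
- rack_mouth (a point): Middle of the rack's open mouth, on the worktop, at x = -50 mm of the rack, same axes. From here to the straight part the rails flare in, from about 102 mm apart to 72 mm.
- rack_hood (a point): Middle of the front edge of the hood's roof, at x = 215 mm of the rack, 129 mm above the worktop. The hood covers the channel from here to the end and hides a sprung plate, 66 mm wide and 108 mm high, that faces the cans. The plate's resting face lies 40 to 85 mm behind this point, differently every time and not measured: find it by feel.
- rack_end (a point): Rear end of the rack, on the worktop, at x = 355 mm of the rack. The sprung plate yields along x with about 3 N per mm, from nothing at first touch. The row is home when the front can presses it with 6 N or more: aim for 10 to 12 N over the force that slides the row. Over 18 N on it is too much; its travel is 12 mm.
- can_a_mid (a point): Middle (57.5 mm above its foot) of the front can, standing just inside the mouth of the rack. All four are alike: upright drink cans, 65 mm in diameter (centres 64 mm apart when touching), 115 mm high, about 0.25 kg, z axis up. Sliding one takes about 1 to 3 N, the whole row 4 to 12 N. Not to be touched by the gripper.
- can_b_mid (a point): Middle of the second can of the row, behind the front one, standing in the flared mouth with a gap of a few mm or less. Not to be touched by the gripper.
- can_c_mid (a point): Middle of the third can of the row, the hindmost of the three, standing in front of the mouth. Pushed off its middle it drifts to the far side, so the round cans buckle out of line unless the push is kept in line. Not to be touched by the gripper.
- can_d_mid (a point): Middle (57.5 mm above its foot) of the spare, fourth can, standing apart on the worktop to the right of the row; 65 mm in diameter, 115 mm high. Gripped at about half height or a little above, the fingers pass over the 30 mm rails; keep its foot within 2 mm of the worktop.
- mug: Bystander: white mug with green and purple stripes, 84 mm across and 91 mm high, handle on one side; origin under its middle.
- cup: Bystander: small white cup, 74 mm across and 54 mm high; origin under its middle.
- timer: Bystander: red-topped kitchen timer, 61 mm across and 56 mm high; origin under its middle.
- jar_honey: Bystander: jar with a red lid, 90 mm across and 100 mm high, further back; origin under its middle.
Not all that is in view belongs to the job. Leave any blue look-alike of the part that bears can_d_mid alone.

How it is judged:
By the outcome, as a careful person would: the job done as asked, in the order asked, and still so for the second after the job is handed in, with the robot touching nothing.
It also fails if it takes over 72 s, if anything falls off the work surface, if the arm or the gripper's body presses on something with over 40 N, if the wrist force passes 120 N, or if a joint passes its speed limit or range.

## Robot

A 7-joint arm with a two-finger parallel gripper is mounted at the origin on a cart in front of the work surface, level with it; the furniture and walls round the work are solid. World frame = base frame: x ahead of the robot, y to its left, z up, the work surface at z = 0. Lengths are in mm, angles in rad, forces in N, time in s.
With the tool pointing down it reaches from about 400 to 875 mm from the base axis. Payload 4.4 kg.
Tool frame: the origin (TCP) lies midway between the tips of the shut fingers; the grasp point (between the pads) lies 19 mm behind it; z points along the fingers, y is the line along which they close (so a half turn about z gives the same grasp; the last joint's range is limited). The gripper opens to 85 mm and grips with 20 to 120 N. Pads are 22 mm wide; open, the fingers measure 114 mm over their backs; the gripper's body (76 mm by 85 mm) begins 54 mm behind the grasp point. The pads swing forward as they close: fully open they stand 13 mm farther back than shut.
Start: joints at [1.249, 0.628, 0.038, 1.517, -0.027, 0.996, -0.02], TCP at [164.49, -628.857, 231.313] pointing down, gripper open.
Joint ranges: [-3.06, 3.06], [-0.37, 2.12], [-1.25, 1.32], [0.18, 2.47], [-1.1, 4.24], [0.23, 1.98], [-2.94, 2.94]. Speed limits (rad/s): [2.57, 2.57, 3.14, 3.14, 3.14, 3.14, 3.14].

## Interface

Orientations are given as [roll, pitch, yaw] about the fixed x, y, z axes, in that order (R = Rz(yaw) Ry(pitch) Rx(roll)).
In Python, from cell import telemetry, eyes, ctrl, finder gives the robot as it stands.
- The arm moves only by the tool move_arm, never from a script. Its argument "steps" is a list of rows, each a list of 7 numbers: the turn, a rotation vector about the world's x, y, z in degrees, then the shift along the world's x, y, z in m, then the finger opening in m, from 0 to 0.0854. A call has 1 to 5 rows; each row shifts and turns the commanded pose from where the row before left it; what a row does not reach is not made up. A row lasts 1/10 s, in which the tool goes at most 50 mm and 8.59 degrees, less where a joint would pass 70% of its speed; a pose out of reach is approached as far as the arm can. A call with a gripper value outside its range is refused whole. The fingers move at their own pace and stop on an object; the grip force is fixed at half the most. Time passes only in rows, so rows that do not move let the fingers close. It gives the time, the measured TCP pose, the force, the opening and the grip force at its end, in the units of the state.
- telemetry.read_state(): the state, without advancing time (a new reading comes with each control period).
- eyes.get_image(name): name is "side" or "top" or "wrist"; returns (picture, depth): 480x640x3 uint8, blue, green, red; 480x640 float32, mm along the optical axis (not along the pixel's ray), 0 where there is no reading.
- eyes.calibration(name): a dict with "fx", "fy", "cx", "cy" (pixels), "distortion" ([k1, k2, p1, p2, k3] as OpenCV has them; the pictures are not rectified), "position" and "attitude" of the camera in the world. Camera axes: x right, y down, z forward; pixel columns grow to the right and rows downward; lengths in mm; the calibration is good to about 2 mm. A picture is of the moment at which its call begins: read the wrist's pose just before it. calibration takes no time and is no camera call; for the wrist camera it gives the pose at the moment of the call.
- ctrl.finish_job(): hands the job in; it is judged then, once.
Trained networks look in the newest picture that a camera, given by its name, has taken for a name from the list of things; names that differ only in an ending like _2 or _b are one class to them, and where a whole thing is asked for, a point or a joint stands for the part that bears it (a point fixed in the world has none). Each returns a list of dicts, best first, with "confidence" (0 to 1); they miss things now and then, are a little off and sometimes report something else, mostly with a low value. They report only what shows in the picture. A call takes as long as a camera call. They do not tell look-alikes from the thing itself.
- finder.boxes_of(camera, name): "location" ([x, y, z] in mm, in the coordinates of the camera as it stood for that picture, good to about 4 mm: the middle of the surface that is visible of it).
- finder.cut_out(camera, name): "mask" (480x640 bool, what is visible of it).
- finder.pinpoint(camera, name): "location" ([x, y, z] in mm, in the coordinates of the camera as it stood for that picture, good to about 4 mm: a listed point, or the origin of a listed thing).
The state is a dict: "clock": time; "qpos": joint angles; "qd": joint speeds; "tau": joint torques, N m; "eef_pos": TCP position; "tool_rot": TCP orientation; "force": force on the tool from outside, world axes, zero at the start; "torque": the same for the moment, N m; "width": finger opening in mm; "gripper_force": force on a finger pad.
Only numpy, scipy, OpenCV 4.12 (cv2) and the standard library are available. Lean on these libraries where they do the work, as an engineer would, in place of code of your own. Each camera call takes 0.05 s, during which the arm holds its last target. There are 200 camera calls.

## Working session

There is one attempt and no reset: what is moved stays moved. The work goes in short steps, Python scripts to look and compute and a tool call to move; the robot and the scene stay as the last step left them, time stands still between calls to the robot, and variables do not carry over. Pictures are saved under pics/ and viewed, at most 10 in all, crops included, and the job is handed in when it is done.

Besides the shell and the picture viewer there is one more tool, called after "Emit:" by a JSON object that holds its "name" and its "arguments". move_arm: Moves the arm, as the interface text tells. Its arguments: {"type":"object","properties":{"steps":{"type":"array"}},"required":["steps"]}

```bash
mkdir -p pics; cat > h.py <<'E'
import numpy as np, cv2
from scipy.spatial.transform import Rotation as R
from cell import telemetry, eyes, ctrl, finder
def w(cam,p,c=None):
    c=c or eyes.calibration(cam); a=np.array(c["attitude"],float)
    M=a if a.shape==(3,3) else (R.from_euler('xyz',a).as_matrix() if a.size==3 else R.from_quat(a).as_matrix())
    return M@np.array(p)+np.array(c["position"])
E
python3 - <<'E'
from h import *
print(eyes.calibration("top"));print(telemetry.read_state())
ims=[]
for c in("top","side"):
    im,d=eyes.get_image(c); ims.append(im)
    for n in["rack","rack_mouth","rack_hood","rack_end","can_a_mid","can_b_mid","can_c_mid","can_d_mid"]:
        print(c,n,[(w(c,r["location"]).round(0).tolist(),round(r["confidence"],2)) for r in finder.pinpoint(c,n)[:5]])
cv2.imwrite("pics/a.png",cv2.resize(np.vstack(ims),(400*1,600)) if 0 else ims[0]);cv2.imwrite("pics/b.png",ims[1])
print(telemetry.read_state()["clock"])
E
```

```text
{'fx': 618.9562366894916, 'fy': 618.9562366894916, 'cx': 325.16892125590624, 'cy': 235.21798360323567, 'distortion': array([-0.05664024,  0.        ,  0.        ,  0.        ,  0.        ]), 'position': array([ 336.37664136, -100.16626435, 1609.88841021]), 'attitude': array([-2.98377255, -0.02085134, -1.56063815])}
{'clock': 0.0, 'qpos': array([ 1.24920412,  0.62934154,  0.03841728,  1.51837542, -0.0270114 ,
        0.996339  , -0.01997147]), 'qd': array([ 0.00143466,  0.00100713,  0.0013561 , -0.00018873, -0.00075679,
       -0.0003552 , -0.00114798]), 'tau': array([-2.49259683e-04, -5.63391638e+01,  1.22598588e+00, -1.93440950e+01,
        1.08961310e-02,  1.04411604e-02, -2.46148062e-07]), 'eef_pos': array([ 164.33967134, -628.2166303 ,  230.38926309]), 'tool_rot': array([-3.13964637e+00,  1.81451068e-06,  2.55834328e-01]), 'force': array([ 0.07700559,  0.45053335, -0.10585714]), 'torque': array([ 0.03258607, -0.0161176 ,  0.04076108]), 'gripper_force': 0.0, 'width': 85.58074514064499}
top rack [([461.0, -220.0, -5.0], 0.75), ([483.0, -204.0, 61.0], 0.33)]
top rack_mouth [([657.0,
[... 208 characters left out ...]
 0.83), ([621.0, 249.0, 0.0], 0.59)]
top can_b_mid [([438.0, -247.0, 58.0], 0.97)]
top can_c_mid [([382.0, -286.0, 59.0], 0.64), ([744.0, -1.0, -0.0], 0.56), ([436.0, -245.0, 58.0], 0.49)]
top can_d_mid [([623.0, -465.0, 55.0], 0.8), ([493.0, -460.0, 52.0], 0.7), ([439.0, -246.0, 59.0], 0.58)]
side rack [([464.0, -218.0, -1.0], 0.64)]
side rack_mouth []
side rack_hood [([634.0, -86.0, 133.0], 0.95)]
side rack_end []
side can_a_mid [([489.0, -202.0, 57.0], 0.94), ([454.0, 66.0, -4.0], 0.2)]
side can_b_mid [([432.0, -245.0, 53.0], 0.9)]
side can_c_mid [([381.0, -287.0, 57.0], 0.86)]
side can_d_mid [([498.0, -465.0, 58.0], 0.98), ([623.0, -460.0, 54.0], 0.95), ([462.0, -220.0, -3.0], 0.18)]
0.9
```

View pics/a.png

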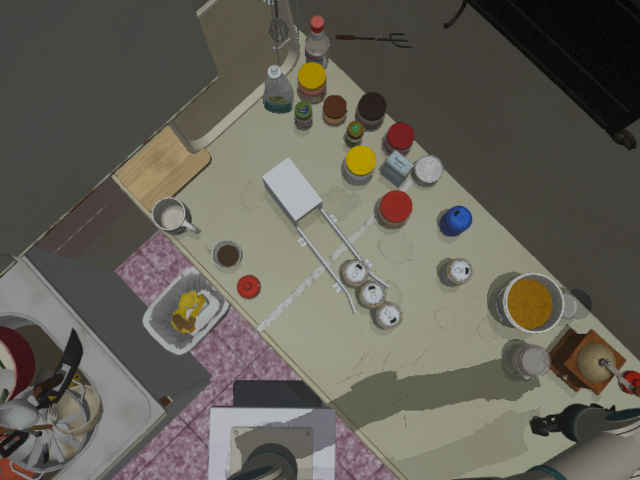

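View pics/b.png

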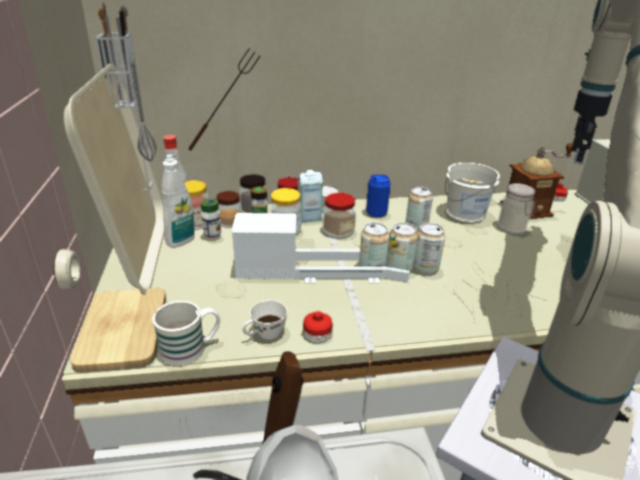

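Top view: rack runs from (335,300) px up-left to the hood (290,190); row of cans at (354,272), (371,294), (388,316). The spare white can is at (459,272), world about (495,-462), and the blue look-alike at (457,220). Now I'll measure the rack axis more exactly.

```bash
python3 - <<'E'
from h import *
c=eyes.calibration("top"); im,d=eyes.get_image("top")
K=np.array([[c["fx"],0,c["cx"]],[0,c["fy"],c["cy"]],[0,0,1]])
v,u=np.mgrid[:480,:640]; n=cv2.undistortPoints(np.stack([u,v],-1).reshape(-1,1,2).astype(float),K,c["distortion"]).reshape(480,640,2)
P=np.dstack([n[...,0]*d,n[...,1]*d,d])@R.from_euler('xyz',c["attitude"]).as_matrix().T+c["position"]
z=P[...,2]
tb=(abs(P[...,0]-480)<60)&(abs(P[...,1]+350)<40);print("table",np.median(z[tb]),z[tb].std())
h=(z>115)&(z<145)&(np.hypot(P[...,0]-690,P[...,1]+45)<125)
r=cv2.minAreaRect(P[h][:,:2].astype(np.float32));print("hood",r,np.median(z[h]),cv2.boxPoints(r))
hw=P[h]; 
for nm,g in dict(a=(486,-201),b=(436,-246),c=(382,-286),d=(495,-462)).items():
    m=(z>100)&(z<130)&(np.hypot(P[...,0]-g[0],P[...,1]-g[1])<45)
    q=P[m]; 
    if nm in'abc': q=q[np.hypot(*(q[:,:2]-g).T)<34]
    print(nm,len(q),cv2.minEnclosingCircle(q[:,:2].astype(np.float32)),q.mean(0))
    # mask centroid
# rails z 20..40
t=np.deg2rad(37);U=np.array([np.cos(t),np.sin(t)]);N=np.array([-U[1],U[0]])
X=(P[...,:2]-[462,-219])@U;Y=(P[...,:2]-[462,-219])@N
for s in(-1,1):
    m=(z>18)&(z<40)&(X>40)&(X<200)&(abs(Y-s*39)<14)
    k=np.polyfit(X[m],Y[m],1);print("rail",m.sum(),k, 37+np.rad2deg(np.arctan(k[0])))
E
```

```text
table 0.32596731973023907 3.7577131373886274
hood ((688.0000610351562, -46.13270568847656), (140.704345703125, 85.08674621582031), 38.033355712890625) 128.9089541069834 [[ 606.3752    -55.96871 ]
 [ 658.7989   -122.98747 ]
 [ 769.62494   -36.2967  ]
 [ 717.20123    30.722061]]
a 523 ((486.09197998046875, -204.0302276611328), 32.606929779052734) [ 485.31836102 -203.41187541  110.84912339]
b 532 ((435.50225830078125, -246.0712890625), 33.677703857421875) [ 433.43635131 -245.14601553  110.60549599]
c 554 ((381.5631103515625, -285.57452392578125), 33.65222930908203) [ 380.62053655 -285.2130312   110.30012979]
d 538 ((492.1536560058594, -459.078369140625), 33.17323303222656) [ 491.39370475 -457.85568024  110.36121569]
rail 208 [ 2.21869381e-02 -4.29414646e+01] 38.271009384098626
rail 215 [2.11377695e-02 3.70554972e+01] 38.21092465136881
```

Emit:
{"name": "move_arm", "arguments": {"steps": [[0,0,6,0.045,0.02,0,0.0854],[0,0,6,0.045,0.02,0,0.0854],[0,0,6,0.045,0.02,0,0.0854],[0,0,4,0.045,0.02,0,0.0854],[0,0,0,0.045,0.02,0,0.0854]]}}

```text
clock: 1.45
eef_pos: [391.0, -528.0, 231.5]
tool_rot: [3.141, -0.0, 0.641]
force: [0.1, -1.2, 0.1]
width: 85.2
gripper_force: 0.0
```

Emit:
{"name": "move_arm", "arguments": {"steps": [[0,0,1.5,0.04,0.028,0,0.0854],[0,0,0,0.04,0.027,-0.01,0.0854],[0,0,0,0.021,0.014,-0.01,0.0854],[0,0,0,0,0,-0.01,0.0854],[0,0,0,0,0,0,0.0854]]}}

```text
clock: 1.95
eef_pos: [489.7, -459.0, 199.6]
tool_rot: [-3.138, 0.001, 0.667]
force: [-0.4, -1.3, -0.9]
width: 85.6
gripper_force: 0.0
```

```bash
python3 - <<'E'
from h import *
print(telemetry.read_state()["eef_pos"])
c=eyes.calibration("wrist"); im,d=eyes.get_image("wrist"); cv2.imwrite("pics/c.png",im)
for n in["can_d_mid"]: print(n,[(w("wrist",r["location"],c).round(1).tolist(),round(r["confidence"],2)) for r in finder.pinpoint("wrist",n)[:5]])
K=np.array([[c["fx"],0,c["cx"]],[0,c["fy"],c["cy"]],[0,0,1]])
v,u=np.mgrid[:480,:640]; n=cv2.undistortPoints(np.stack([u,v],-1).reshape(-1,1,2).astype(float),K,c["distortion"]).reshape(480,640,2)
P=np.dstack([n[...,0]*d,n[...,1]*d,d])@R.from_euler('xyz',c["attitude"]).as_matrix().T+c["position"]
m=(P[...,2]>108)&(P[...,2]<122)&(np.hypot(P[...,0]-492,P[...,1]+459)<45)
print(m.sum(),cv2.minEnclosingCircle(P[m][:,:2].astype(np.float32)) if m.sum() else 0)
E
```

```text
[ 489.71922106 -458.99418723  199.57213654]
can_d_mid []
6100 ((494.19195556640625, -458.2829284667969), 28.700475692749023)
```

View pics/c.png

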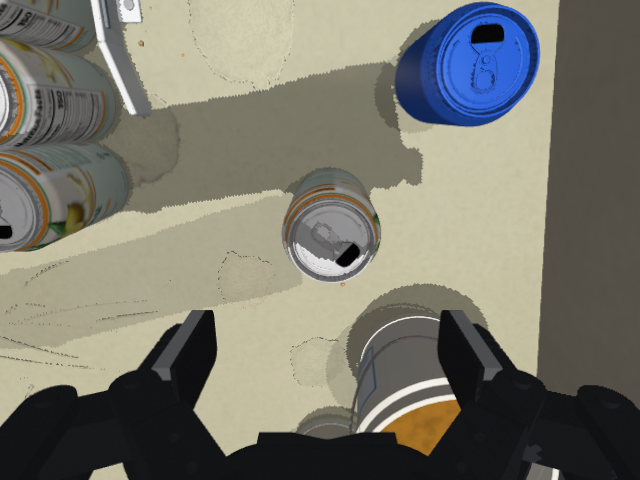

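The can sits centred between the open fingers (332,240 px), with the blue one well clear at (480,65). I'll descend now.

Emit:
{"name": "move_arm", "arguments": {"steps": [[0,0,0,0.003,0.0005,-0.05,0.0854],[0,0,0,0,0,-0.05,0.0854],[0,0,0,0,0,-0.035,0.0854],[0,0,0,0,0,-0.015,0.0854],[0,0,0,0,0,0,0.0854]]}}

```text
clock: 2.55
eef_pos: [491.5, -459.9, 49.9]
tool_rot: [-3.139, 0.001, 0.664]
force: [-1.0, -0.6, 0.1]
width: 85.4
gripper_force: 0.0
```

Emit:
{"name": "move_arm", "arguments": {"steps": [[0,0,0,0,0,0,0.05],[0,0,0,0,0,0,0.05],[0,0,0,0,0,0,0.05],[0,0,0,0,0,0,0.05],[0,0,0,0,0,0,0.05]]}}

```text
clock: 3.05
eef_pos: [494.5, -460.8, 54.3]
tool_rot: [3.137, -0.0, 0.666]
force: [-2.1, 1.3, 6.7]
width: 63.6
gripper_force: 66.3
```

Emit:
{"name": "move_arm", "arguments": {"steps": [[0,0,0,0,0,0.015,0.05],[0,0,0,0,0,0.015,0.05],[0,0,0,-0.01,0.007,0,0.05],[0,0,0,-0.025,0.017,0,0.05],[0,0,0,-0.036,0.024,0,0.05]]}}

```text
clock: 3.55
eef_pos: [424.5, -412.3, 83.1]
tool_rot: [3.136, -0.002, 0.667]
force: [0.8, -0.2, -2.8]
width: 63.6
gripper_force: 66.8
```

Emit:
{"name": "move_arm", "arguments": {"steps": [[0,0,0,-0.036,0.024,0,0.05],[0,0,0,-0.036,0.024,0,0.05],[0,0,0,-0.025,0.016,0,0.05],[0,0,0,-0.012,0.007,0,0.05],[0,0,0,0,0,0,0.05]]}}

```text
clock: 4.05
eef_pos: [311.9, -339.7, 82.6]
tool_rot: [-3.141, 0.001, 0.665]
force: [0.2, -0.2, -1.7]
width: 63.3
gripper_force: 66.8
```

```bash
python3 - <<'E'
from h import *
s=telemetry.read_state();print(s["eef_pos"],s["tool_rot"],s["force"],s["width"])
c=eyes.calibration("top"); im,d=eyes.get_image("top"); cv2.imwrite("pics/d.png",cv2.resize(im[200:440,220:540],(800,600)))
c=eyes.calibration("side"); im,d=eyes.get_image("side"); cv2.imwrite("pics/e.png",cv2.resize(im[180:360,260:500],(800,600)))
E
```

```text
[ 311.87232575 -339.74631348   82.62377787] [-3.14096631e+00  6.08468832e-04  6.64957534e-01] [ 0.24224054 -0.16509783 -1.68150031] 63.34510426681847
```

View pics/e.png

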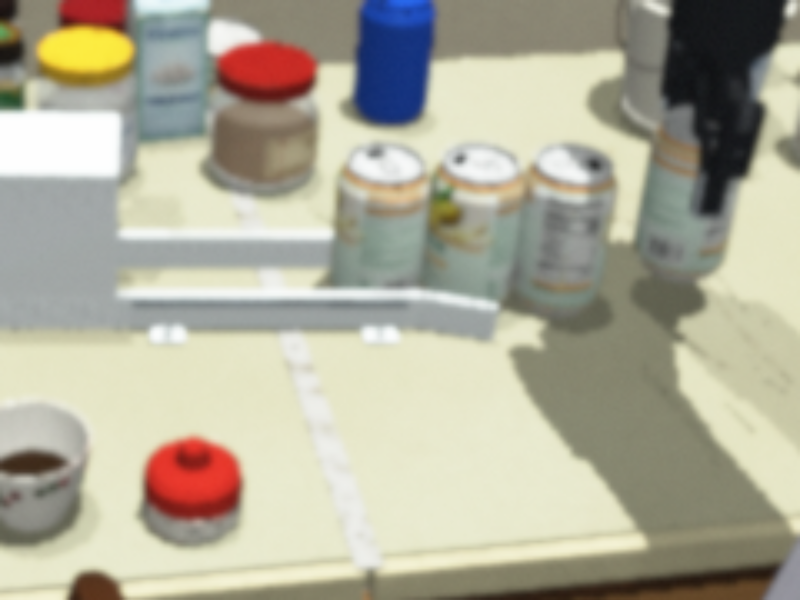

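Side view: D hangs upright at (690,190), in line behind the three cans. I'll lower it.

Emit:
{"name": "move_arm", "arguments": {"steps": [[0,0,0,0.0005,-0.0007,-0.014,0.05],[0,0,0,0,0,-0.009,0.05],[0,0,0,0,0,-0.003,0.05],[0,0,0,0,0,-0.001,0.05],[0,0,0,0,0,0,0.05]]}}

```text
clock: 4.65
eef_pos: [314.4, -341.3, 54.5]
tool_rot: [3.141, -0.0, 0.666]
force: [-0.4, 0.1, -2.3]
width: 63.9
gripper_force: 66.8
```

Emit:
{"name": "move_arm", "arguments": {"steps": [[0,0,0,0,0,-0.001,0.05],[0,0,0,0,0,0,0.05]]}}

```text
clock: 4.85
eef_pos: [314.3, -341.3, 54.3]
tool_rot: [3.14, -0.0, 0.666]
force: [-0.9, 2.6, 6.6]
width: 63.8
gripper_force: 67.4
```

Emit:
{"name": "move_arm", "arguments": {"steps": [[0,0,0,-0.0007,0.0009,0.001,0.05],[0,0,0,0.0079,0.0062,0,0.05],[0,0,0,0.0063,0.0049,0,0.05],[0,0,0,0.0047,0.0037,0,0.05],[0,0,0,0.0047,0.0037,0,0.05]]}}

```text
clock: 5.35
eef_pos: [336.5, -321.8, 54.4]
tool_rot: [-3.141, 0.001, 0.666]
force: [-5.1, -3.5, 3.0]
width: 63.5
gripper_force: 67.2
```

Emit:
{"name": "move_arm", "arguments": {"steps": [[0,0,0,0.0039,0.0031,0,0.05],[0,0,0,0.0039,0.0031,0,0.05],[0,0,0,0.0039,0.0031,0,0.05],[0,0,0,0.0039,0.0031,0,0.05],[0,0,0,0.0039,0.0031,0,0.05]]}}

```text
clock: 5.85
eef_pos: [354.7, -306.9, 54.5]
tool_rot: [-3.14, 0.003, 0.664]
force: [-4.7, -3.3, 2.4]
width: 64.2
gripper_force: 67.3
```

```bash
cat >> h.py <<'E'
def chk(name):
    s=telemetry.read_state(); e=s["eef_pos"]; Uv=np.array([.7859,.6184]);Nv=np.array([-.6184,.7859])
    print("tcp U,N",e[:2]@Uv,e[:2]@Nv,"z",e[2],"F along",-s["force"][:2]@Uv,"lat",s["force"][:2]@Nv,s["clock"])
    c=eyes.calibration("top"); im,d=eyes.get_image("top")
    K=np.array([[c["fx"],0,c["cx"]],[0,c["fy"],c["cy"]],[0,0,1]])
    v,u=np.mgrid[:480,:640]; n=cv2.undistortPoints(np.stack([u,v],-1).reshape(-1,1,2).astype(float),K,c["distortion"]).reshape(480,640,2)
    P=np.dstack([n[...,0]*d,n[...,1]*d,d])@R.from_euler('xyz',c["attitude"]).as_matrix().T+c["position"]
    uu=P[...,:2]@Uv; nn=P[...,:2]@Nv
    U0=e[:2]@Uv
    for k in(1,2,3):
        m=(abs(P[...,2]-111)<9)&(np.hypot(uu-U0-k*64.5,nn+461)<31.5)
        if m.sum()>60: print(k,m.sum(),"U",(uu[m].max()+uu[m].min())/2,uu[m].mean(),"N",nn[m].mean(),(nn[m].max()+nn[m].min())/2)
    im2,_=eyes.get_image("side")
    cv2.imwrite("pics/%s.png"%name,np.hstack([cv2.resize(im[150:400,220:470],(400,400)),cv2.resize(im2[180:340,280:440],(400,400))]))
E
python3 -c "
from h import *
chk('f')"
```

```text
tcp U,N 89.01641918572713 -460.5111551100355 z 54.45390031249663 F along 5.73761279265747 lat 0.3042935068701911 5.85
1 486 U 152.5218173519119 152.49589242311072 N -459.92738443152575 -460.7611687219995
2 484 U 217.74250080218815 216.62592178637354 N -462.1508153242381 -461.80357458988067
3 459 U 280.8686896345212 280.7997101375883 N -462.1172165460912 -461.70969407051615
```

View pics/f.png

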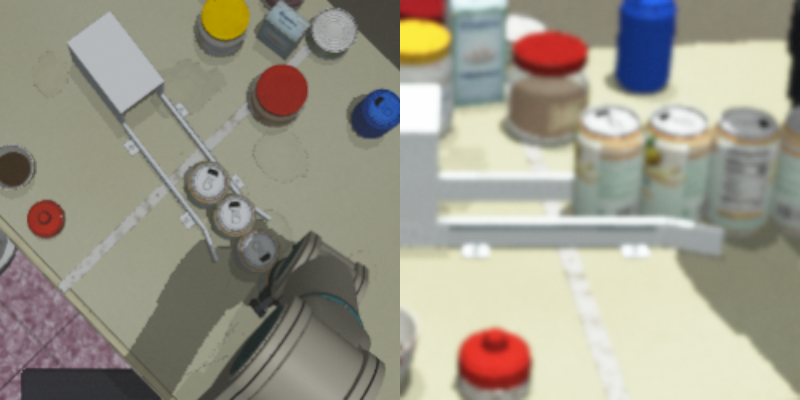

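Row is tight and straight within about 1.5 mm, with nothing tipped (tops at 207,180; 233,215; 258,250 px). I'll keep pushing.

Emit:
{"name": "move_arm", "arguments": {"steps": [[0,0,0,0.0036,0.0036,0,0.05],[0,0,0,0.0047,0.0037,0,0.05],[0,0,0,0.0047,0.0037,0,0.05],[0,0,0,0.0047,0.0037,0,0.05],[0,0,0,0.0047,0.0037,0,0.05]]}}

```text
clock: 6.45
eef_pos: [376.7, -288.5, 54.5]
tool_rot: [-3.14, 0.003, 0.664]
force: [-6.3, -4.2, 4.4]
width: 63.3
gripper_force: 67.3
```

Emit:
{"name": "move_arm", "arguments": {"steps": [[0,0,0,0.0047,0.0037,0,0.05],[0,0,0,0.0047,0.0037,0,0.05],[0,0,0,0.0047,0.0037,0,0.05],[0,0,0,0.0047,0.0037,0,0.05],[0,0,0,0.0047,0.0037,0,0.05]]}}

```text
clock: 6.95
eef_pos: [399.9, -270.1, 54.5]
tool_rot: [-3.14, 0.003, 0.664]
force: [-7.1, -4.5, 5.2]
width: 63.5
gripper_force: 67.3
```

```bash
python3 -c "
from h import *
chk('g')"
```

```text
tcp U,N 147.26482615814277 -459.58163961526105 z 54.45607424345314 F along 8.373516482158458 lat 0.8044417379593694 6.95
1 474 U 212.25726676313118 210.65555581908959 N -459.8275649182706 -460.8297142256664
2 481 U 276.4817577159071 275.4087053794315 N -462.2638541662533 -461.7566346101157
3 463 U 339.38951645997395 338.5902988216687 N -461.953128874376 -462.2287598282545
```

Emit:
{"name": "move_arm", "arguments": {"steps": [[0,0,0,0.0047,0.0037,0.0003,0.05],[0,0,0,0.0047,0.0037,0,0.05],[0,0,0,0.0047,0.0037,0,0.05],[0,0,0,0.0047,0.0037,0,0.05],[0,0,0,0.0047,0.0037,0,0.05]]}}

```text
clock: 7.55
eef_pos: [423.8, -251.2, 54.5]
tool_rot: [-3.139, 0.003, 0.665]
force: [-5.7, -2.8, 2.8]
width: 63.2
gripper_force: 67.2
```

Emit:
{"name": "move_arm", "arguments": {"steps": [[0,0,0,0.0047,0.0037,0,0.05],[0,0,0,0.0047,0.0037,0,0.05],[0,0,0,0.0047,0.0037,0,0.05],[0,0,0,0.0047,0.0037,0,0.05],[0,0,0,0.0047,0.0037,0,0.05]]}}

```text
clock: 8.05
eef_pos: [447.1, -232.8, 54.5]
tool_rot: [-3.139, 0.003, 0.665]
force: [-5.0, -4.1, 3.6]
width: 63.6
gripper_force: 67.2
```

```bash
python3 -c "
from h import *
chk('i')"
```

```text
tcp U,N 207.40531560814145 -459.4249120433522 z 54.508260384233424 F along 6.489658325985756 lat -0.09082115032395348 8.05
1 416 U 273.1122596706045 273.7633451132602 N -457.9904590608184 -460.0852290855753
2 466 U 336.50972911055123 334.81463682690753 N -462.36839011090115 -462.1165263608936
3 445 U 399.4053249655507 398.46062297037224 N -462.59632477862516 -462.1369531747441
```

View pics/i.png

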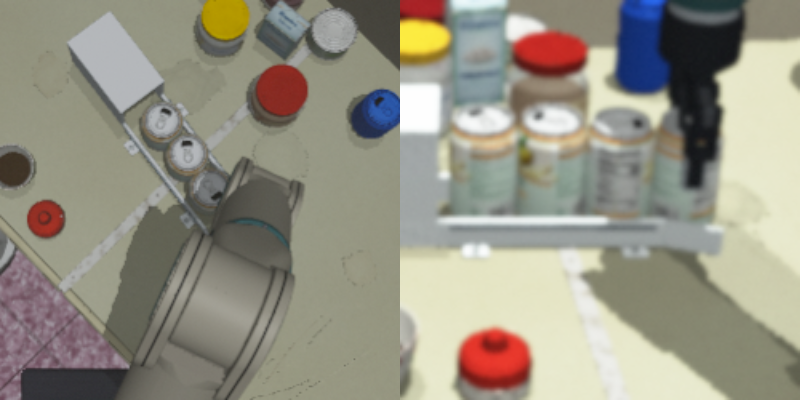

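Emit:
{"name": "move_arm", "arguments": {"steps": [[0,0,0,0.005,0.0034,0,0.05],[0,0,0,0.0047,0.0037,0,0.05],[0,0,0,0.0047,0.0037,0,0.05],[0,0,0,0.0047,0.0037,0,0.05],[0,0,0,0.0047,0.0037,0,0.05]]}}

```text
clock: 8.65
eef_pos: [471.0, -214.7, 54.5]
tool_rot: [-3.139, 0.003, 0.665]
force: [-6.1, -4.0, 2.7]
width: 63.9
gripper_force: 67.2
```

Emit:
{"name": "move_arm", "arguments": {"steps": [[0,0,0,0.0031,0.0025,0,0.05],[0,0,0,0.0024,0.0018,0,0.05],[0,0,0,0.0016,0.0012,0,0.05],[0,0,0,0.0016,0.0012,0,0.05],[0,0,0,0.0016,0.0012,0,0.05]]}}

```text
clock: 9.15
eef_pos: [481.0, -207.0, 54.5]
tool_rot: [-3.139, 0.003, 0.665]
force: [-6.8, -4.2, 3.9]
width: 63.3
gripper_force: 67.2
```

Emit:
{"name": "move_arm", "arguments": {"steps": [[0,0,0,0.0012,0.0009,0,0.05],[0,0,0,0.0012,0.0009,0,0.05],[0,0,0,0.0012,0.001,0,0.05]]}}

```text
clock: 9.45
eef_pos: [484.6, -204.2, 54.5]
tool_rot: [-3.139, 0.003, 0.665]
force: [-5.3, -4.7, 2.9]
width: 63.7
gripper_force: 67.2
```

Emit:
{"name": "move_arm", "arguments": {"steps": [[0,0,0,0.0006,0.0005,0,0.05],[0,0,0,0.0006,0.0005,0,0.05],[0,0,0,0.0006,0.0005,0,0.05],[0,0,0,0.0006,0.0004,0,0.05],[0,0,0,0.0006,0.0004,0,0.05]]}}

```text
clock: 9.95
eef_pos: [487.5, -202.0, 54.5]
tool_rot: [-3.139, 0.003, 0.665]
force: [-7.0, -4.2, 3.5]
width: 63.8
gripper_force: 67.2
```

Emit:
{"name": "move_arm", "arguments": {"steps": [[0,0,0,0.0006,0.0005,0,0.05],[0,0,0,0.0006,0.0005,0,0.05],[0,0,0,0.0006,0.0005,0,0.05],[0,0,0,0.0006,0.0004,0,0.05],[0,0,0,0.0006,0.0004,0,0.05]]}}

```text
clock: 10.45
eef_pos: [490.5, -199.7, 54.5]
tool_rot: [-3.139, 0.003, 0.665]
force: [-6.6, -3.6, 3.9]
width: 63.5
gripper_force: 67.2
```

Emit:
{"name": "move_arm", "arguments": {"steps": [[0,0,0,0.0006,0.0005,0,0.05],[0,0,0,0.0006,0.0005,0,0.05],[0,0,0,0.0006,0.0005,0,0.05],[0,0,0,0.0006,0.0005,0,0.05],[0,0,0,0.0006,0.0004,0,0.05]]}}

```text
clock: 10.95
eef_pos: [493.5, -197.3, 54.5]
tool_rot: [-3.139, 0.003, 0.665]
force: [-6.5, -4.4, 3.8]
width: 63.7
gripper_force: 67.2
```

Emit:
{"name": "move_arm", "arguments": {"steps": [[0,0,0,0.0006,0.0005,0,0.05],[0,0,0,0.0006,0.0005,0,0.05],[0,0,0,0.0006,0.0005,0,0.05],[0,0,0,0.0006,0.0005,0,0.05],[0,0,0,0.0006,0.0004,0,0.05]]}}

```text
clock: 11.45
eef_pos: [496.6, -194.9, 54.5]
tool_rot: [-3.139, 0.003, 0.665]
force: [-6.6, -4.1, 3.8]
width: 63.3
gripper_force: 67.2
```

Emit:
{"name": "move_arm", "arguments": {"steps": [[0,0,0,0.0006,0.0005,0,0.05],[0,0,0,0.0006,0.0005,0,0.05],[0,0,0,0.0006,0.0005,0,0.05],[0,0,0,0.0006,0.0004,0,0.05],[0,0,0,0.0006,0.0004,0,0.05]]}}

```text
clock: 11.95
eef_pos: [499.4, -192.6, 54.5]
tool_rot: [-3.139, 0.004, 0.665]
force: [-6.5, -3.6, 3.5]
width: 63.8
gripper_force: 67.2
```

Emit:
{"name": "move_arm", "arguments": {"steps": [[0,0,0,0.0007,0.0005,0,0.05],[0,0,0,0.0007,0.0005,0,0.05],[0,0,0,0.0006,0.0005,0,0.05],[0,0,0,0.0006,0.0005,0,0.05],[0,0,0,0.0006,0.0005,0,0.05]]}}

```text
clock: 12.45
eef_pos: [502.7, -190.2, 54.5]
tool_rot: [-3.139, 0.004, 0.665]
force: [-6.6, -3.5, 4.0]
width: 63.5
gripper_force: 67.2
```

Emit:
{"name": "move_arm", "arguments": {"steps": [[0,0,0,0.0007,0.0005,0,0.05],[0,0,0,0.0007,0.0005,0,0.05],[0,0,0,0.0006,0.0005,0,0.05],[0,0,0,0.0006,0.0005,0,0.05],[0,0,0,0.0006,0.0005,0,0.05]]}}

```text
clock: 12.95
eef_pos: [505.9, -187.7, 54.5]
tool_rot: [-3.139, 0.004, 0.665]
force: [-6.4, -3.6, 3.8]
width: 63.6
gripper_force: 67.2
```

Emit:
{"name": "move_arm", "arguments": {"steps": [[0,0,0,0.0007,0.0005,0,0.05],[0,0,0,0.0007,0.0005,0,0.05],[0,0,0,0.0006,0.0005,0,0.05],[0,0,0,0.0006,0.0005,0,0.05],[0,0,0,0.0006,0.0005,0,0.05]]}}

```text
clock: 13.45
eef_pos: [509.0, -185.2, 54.5]
tool_rot: [-3.139, 0.004, 0.665]
force: [-6.6, -4.3, 4.2]
width: 63.5
gripper_force: 67.2
```

Emit:
{"name": "move_arm", "arguments": {"steps": [[0,0,0,0.0007,0.0005,0,0.05],[0,0,0,0.0007,0.0005,0,0.05],[0,0,0,0.0006,0.0005,0,0.05],[0,0,0,0.0006,0.0005,0,0.05],[0,0,0,0.0006,0.0005,0,0.05]]}}

```text
clock: 13.95
eef_pos: [512.2, -182.8, 54.5]
tool_rot: [-3.139, 0.004, 0.665]
force: [-6.1, -4.2, 3.6]
width: 63.5
gripper_force: 67.2
```

Emit:
{"name": "move_arm", "arguments": {"steps": [[0,0,0,0.0007,0.0005,0,0.05],[0,0,0,0.0007,0.0005,0,0.05],[0,0,0,0.0006,0.0005,0,0.05],[0,0,0,0.0006,0.0005,0,0.05],[0,0,0,0.0006,0.0005,0,0.05]]}}

```text
clock: 14.45
eef_pos: [515.4, -180.3, 54.5]
tool_rot: [-3.139, 0.004, 0.665]
force: [-6.7, -3.6, 3.5]
width: 63.7
gripper_force: 67.2
```

Emit:
{"name": "move_arm", "arguments": {"steps": [[0,0,0,0.0007,0.0005,0,0.05],[0,0,0,0.0007,0.0005,0,0.05],[0,0,0,0.0006,0.0005,0,0.05],[0,0,0,0.0006,0.0005,0,0.05],[0,0,0,0.0006,0.0005,0,0.05]]}}

```text
clock: 14.95
eef_pos: [516.8, -179.1, 54.5]
tool_rot: [-3.138, 0.007, 0.663]
force: [-10.7, -6.8, 6.9]
width: 63.4
gripper_force: 67.4
```

Emit:
{"name": "move_arm", "arguments": {"steps": [[0,0,0,0.0004,0.0003,0,0.05],[0,0,0,0.0004,0.0003,0,0.05],[0,0,0,0.0004,0.0003,0,0.05],[0,0,0,0.0004,0.0003,0,0.05]]}}

```text
clock: 15.35
eef_pos: [517.1, -178.8, 54.5]
tool_rot: [-3.138, 0.009, 0.663]
force: [-13.4, -9.4, 8.7]
width: 63.8
gripper_force: 67.5
```

Emit:
{"name": "move_arm", "arguments": {"steps": [[0.12,-0.16,0,0.0004,0.0003,0,0.05],[0.12,-0.16,0,0.0004,0.0003,0,0.05],[0,0,0,0,0,0,0.05]]}}

```text
clock: 15.65
eef_pos: [517.3, -178.5, 54.5]
tool_rot: [-3.137, 0.003, 0.662]
force: [-13.3, -9.3, 9.5]
width: 63.7
gripper_force: 67.7
```

Emit:
{"name": "move_arm", "arguments": {"steps": [[0,0,0,0.0004,0.0003,0.0005,0.05],[0,0,0,0.0004,0.0003,0,0.05],[0,0,0,0.0002,0.0002,0,0.05],[0,0,0,0,0,0,0.05]]}}

```text
clock: 16.05
eef_pos: [518.0, -177.7, 54.5]
tool_rot: [-3.137, 0.003, 0.662]
force: [-12.6, -9.1, 5.6]
width: 63.5
gripper_force: 67.3
```

Emit:
{"name": "move_arm", "arguments": {"steps": [[0,0,0,0.0004,0.0003,0.0001,0.05],[0,0,0,0.0004,0.0003,0.0001,0.05],[0,0,0,0.0004,0.0003,0,0.05],[0,0,0,0,0,0,0.05]]}}

```text
clock: 16.45
eef_pos: [518.2, -177.4, 54.6]
tool_rot: [-3.136, 0.005, 0.662]
force: [-14.6, -10.5, 6.2]
width: 63.4
gripper_force: 67.2
```

Emit:
{"name": "move_arm", "arguments": {"steps": [[0,0,0,0.0003,0.0002,0,0.05],[0,0,0,0,0,0,0.05],[0,0,0,0,0,0,0.05]]}}

```text
clock: 16.75
eef_pos: [518.3, -177.4, 54.6]
tool_rot: [-3.136, 0.005, 0.662]
force: [-15.7, -11.3, 6.4]
width: 63.5
gripper_force: 67.3
```

Emit:
{"name": "move_arm", "arguments": {"steps": [[0,0,0,0,0,0,0.0854],[0,0,0,0,0,0,0.0854],[0,0,0,0,0,0,0.0854],[0,0,0,0,0,0,0.0854],[0,0,0,0,0,0,0.0854]]}}

```text
clock: 17.25
eef_pos: [526.7, -172.4, 55.5]
tool_rot: [3.141, -0.008, 0.667]
force: [0.4, -0.3, 0.1]
width: 85.5
gripper_force: 0.0
```

Emit:
{"name": "move_arm", "arguments": {"steps": [[0,0,0,0,0,0.02,0.0854],[0,0,0,0,0,0.04,0.0854],[0,0,0,0,0,0.05,0.0854],[0,0,0,-0.01,-0.01,0.05,0.0854],[0,0,0,-0.03,-0.03,0.02,0.0854]]}}

```text
clock: 17.75
eef_pos: [491.7, -210.2, 238.1]
tool_rot: [3.134, -0.015, 0.674]
force: [-0.4, -1.8, 0.8]
width: 85.2
gripper_force: 0.0
```

Emit:
{"name": "move_arm", "arguments": {"steps": [[0,0,0,-0.03,-0.04,0,0.0854],[0,0,0,-0.03,-0.04,0,0.0854],[0,0,0,-0.03,-0.04,0,0.0854],[0,0,0,-0.03,-0.04,0,0.0854],[0,0,0,0,-0.04,0,0.0854]]}}

```text
clock: 18.25
eef_pos: [361.4, -414.4, 233.8]
tool_rot: [-3.139, -0.005, 0.661]
force: [1.5, 0.3, -0.1]
width: 85.1
gripper_force: 0.0
```

```bash
python3 - <<'E'
from h import *
c=eyes.calibration("top"); im,d=eyes.get_image("top"); im2,_=eyes.get_image("side")
cv2.imwrite("pics/k.png",np.hstack([cv2.resize(im[150:350,220:420],(400,400)),cv2.resize(im2[180:340,240:400],(400,400))]))
K=np.array([[c["fx"],0,c["cx"]],[0,c["fy"],c["cy"]],[0,0,1]])
v,u=np.mgrid[:480,:640]; n=cv2.undistortPoints(np.stack([u,v],-1).reshape(-1,1,2).astype(float),K,c["distortion"]).reshape(480,640,2)
P=np.dstack([n[...,0]*d,n[...,1]*d,d])@R.from_euler('xyz',c["attitude"]).as_matrix().T+c["position"]
uu=P[...,:2]@[.7859,.6184]; nn=P[...,:2]@[-.6184,.7859]
for k in range(3):
    m=(abs(P[...,2]-111)<9)&(np.hypot(uu-297-k*64.3,nn+461)<33)
    print(k,m.sum(),"U",(uu[m].max()+uu[m].min())/2,"N",nn[m].mean(),(nn[m].max()+nn[m].min())/2)
E
```

```text
0 487 U 297.4961605441824 N -459.34123551105574 -459.56897506330694
1 480 U 361.2204765980847 N -459.4074646898395 -459.39916721366296
2 426 U 422.1891143954715 N -462.7372224732961 -463.5313638383259
```

View pics/k.png

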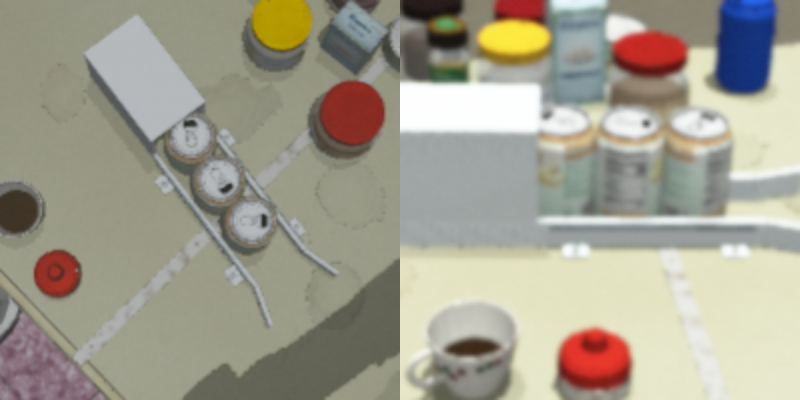

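The row stands upright and tight in the channel (tops at 248,222; 218,180; 190,138 px). D is at U = 297.5 mm, against about 297.7 mm at release, so it has not sprung back. I'll hand in.

```bash
python3 -c "
from h import *
print(ctrl.finish_job())"
```

```text
the job is handed in; nothing more can be done
None
```

Handed in at about 18 s: the four cans stand upright and tight in the rack, with the front can pushed onto the sprung plate at a measured 11–12 N above the sliding force (it sits hidden under the hood, so I judged its contact by feel), and nothing else was touched.

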